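# Hold a bayonet lamp seated in the lamp tester

### The arm

A 6-joint arm with a two-finger parallel gripper is mounted at the origin on a cart in front of the work surface, level with it; the furniture and walls round the work are solid. World frame = base frame: x ahead of the robot, y to its left, z up, the work surface at z = 0. Lengths are in mm, angles in rad, forces in N, time in s.
With the tool pointing down it reaches from about 375 to 975 mm from the base axis. Payload 3.8 kg.
Tool frame: the origin (TCP) lies between the finger pads; the fingertips stand 8 mm ahead of it and the grasp point (between the pads) lies 11 mm behind it; x points along the fingers, z is the direction in which the jaws open and shut, and the axes are right-handed (so a half turn about x gives the same grasp; the last joint's range is limited). The gripper opens to 85 mm and grips with 20 to 120 N. Pads are 22 mm wide; open, the fingers measure 114 mm over their backs; the gripper's body (76 mm by 85 mm) begins 54 mm behind the grasp point. The pads swing forward as they close: fully open they stand 13 mm farther back than shut.
Start: joints at [-1.374, 0.264, 1.604, -0, 1.274, -0.037], TCP at [156.376, -656.631, 210.98] pointing down, gripper open.
Joint ranges: [-2.63, 2.63], [-0.94, 2.18], [0.31, 2.57], [-1.31, 4.45], [0, 2.66], [-2.55, 2.55]. Speed limits (rad/s): [2.57, 2.57, 3.14, 3.14, 3.14, 3.14].

### API

Orientations are given as a unit quaternion [w, x, y, z].
In Python, from rig import readout, viewer, bot gives the robot as it stands.
- The arm moves only by the tool drive_tool, never from a script. Its argument "rows" is a list of rows, each an object with "xyz": the shift along the tool's x, y, z in mm, a list of three; "roll": the turn about the tool's x in degrees. A call has 1 to 20 rows; each row is the pose to reach, as a shift and turn from the pose commanded when the call began, along the tool's axes at that moment; what a row does not reach only later rows make up. A row lasts 1/10 s, in which the tool goes at most 50 mm and 8.59 degrees, less where a joint would pass 70% of its speed; a pose out of reach is approached as far as the arm can. A call with a gripper value outside its range is refused whole. "hand" is the opening, from 0 (shut) to 1 (fully open), set as the call begins (left out, the last holds). The fingers move at their own pace and stop on an object; the grip force is fixed at half the most. Time passes only in rows, so rows that repeat a pose let the fingers close. It gives the time, the measured TCP pose, the force and the opening at its end, in the units of the state.
- readout.observe(): the state, without advancing time (a new reading comes with each control period).
- viewer.read_camera(name): name is "side" or "top"; returns a dict with "pixels" (400x640x3 uint8, red, green, blue), "depth" (400x640 float32, mm along the optical axis (not along the pixel's ray), 0 where there is no reading), "vfov" (degrees; the focal length in pixels is half the picture's height over the tangent of half this angle, whatever the lens; pixels are square), "cx", "cy" (the principal point, pixels), "origin" and "attitude" of the camera in the world. Camera axes: x right, y down, z forward; pixel columns grow to the right and rows downward; lengths in mm; the calibration is good to about 2 mm. A picture is of the moment at which its call begins.
- bot.job_done(): hands the job in, once; it reports no verdict.
The state is a dict: "time": time; "joint_positions": joint angles; "qd": joint speeds; "tau": joint torques, N m; "position": TCP position; "tool_rot": TCP orientation; "wrist_force": force on the tool from outside, world axes, zero at the start; "wrist_torque": the same for the moment, N m; "finger_gap": finger opening in mm.
Only numpy, scipy, OpenCV 4.12 (cv2) and the standard library are available. Lean on these libraries where they do the work, as an engineer would, in place of code of your own. Each camera call takes 0.05 s, during which the arm holds its last target.

### The job

Try the tube-shaped bayonet lamp in the lamp tester: take it from the wooden rack, line its two lugs up with the two slots of the tester's socket, push it straight down against the spring and twist it a quarter turn clockwise (seen from above) as far as the stop. The socket turns the lamp back out when it is let go, so finish while still gripping the lamp, holding it pushed in and at the stop. Do not disturb the round lamp or the loose tape roll, screw jar and sanding block.

Things in the scene. Friction and masses are not known exactly. Their poses are not given: they have to be found in the camera images.
- tube_lamp: tube-shaped lamp, 98 mm tall, 80 g, upright in either recess of the rack, at any yaw. Origin: centre of its underside, z up. White 44 mm cylinder from 36 to 96 mm up (grip here); flat top with a grey ridge 4 x 34 mm right above the lugs; below it a grey collar tapering from 44 to 33 mm (30 to 22 mm up) and a 30 mm metal cap (0 to 22 mm up). A half turn of it makes no difference
- lamp_lugs (a point): point on the tube lamp's axis level with the middle of its two bayonet lugs, 8 mm above its origin; axes as the lamp's. The lugs stick out of the cap along this frame's +y and -y; each is 6 mm wide, 6 mm high (5 to 11 mm above the lamp's origin) and ends 20 mm from the axis
- tester: lamp tester, fixed: a grey box 140 x 110 x 45 mm (x, y, z) with an upright round socket 57 mm wide in the middle of its top, reaching 73 mm above the table. Origin: centre of its underside; its panel with the switch faces -x
- socket (a point): centre of the socket's mouth, on top of its aluminium lip (5 mm thick), 73 mm above the table; axes as the tester's. Opening 33 mm wide with two slots towards +y and -y, 10 mm wide, wider outwards. To seat the lamp, lower it with its lugs in the slots till its origin is 17 to 18.5 mm below this point, then turn it clockwise seen from above: the lugs pass under the lip
- plunger (a joint): spring plunger in the socket, m: 0 up (top 6 mm below the mouth), grows as the lamp's foot pushes it down, hard stop at 0.013; 3 N at 0, about 6 N at the stop. Reads about 0.010 with the lugs caught under the lip
- rotor (a joint): sprung ring under the lip whose two grooves take the lugs, rad: 0 with the grooves under the slots, grows as the lamp turns it clockwise seen from above, stop at 1.571 (a quarter turn). The spring turns it back with 0.12 N m at 0 and 0.31 N m at the stop, lug friction adds to it. The lugs have up to 0.2 rad of play in the grooves, so the lamp turns that much more
- rack: the lamp rack, a light wooden block 210 x 85 x 16 mm (x, y, z), fixed; origin: centre of its underside. Two round recesses of 45 mm diameter, 10 mm deep, 60 mm either side of its centre along its x; a lamp stands on a recess floor, 6 mm above the table
- globe_lamp: the round lamp, a white globe of 61 mm diameter, 95 mm tall on a plain wide cap without lugs, standing in the rack's other recess; not to be disturbed. Origin: centre of its underside
- desk_lamp_pink: the bench's own desk lamp, fixed. Origin: under its foot. Its tilted shade hangs between rack and tester, from x 0.50 to 0.66, y -0.04 to 0.11 and z 0.28 to 0.44 in the world: carry the tube lamp round in front of it, clear of the gripper and wrist
- tape_roll: loose roll of masking tape, 100 mm diameter, 25 mm high, lying flat at the back left; bystander. Origin: centre of its underside
- screw_jar: loose clear screw jar with lid, 58 mm diameter, 70 mm high, right of the tester; bystander. Origin: centre of its underside
- sanding_block: loose wooden sanding block 52 x 94 x 34 mm between rack and tester, towards the front; bystander. Origin: centre of its underside
There are look-alikes about, which are no part of the job. Leave any black or red look-alike of the tube_lamp alone.

How it is judged (in metres and radians):
On the way, in this order (a step that is already met when the one before it is completed fails the run):
1. the tube lamp is lifted clear of the rack by the gripper (height (world z) of tube_lamp above 0.05 m and contact force between the fingers and tube_lamp above 2 N), for 0.1 s.
2. the tube lamp is pushed straight down into the socket, lugs through the slots, not yet turned (value of joint plunger above 0.0085 m and horizontal distance between tube_lamp and socket below 0.004 m and angle between tube_lamp's own z axis and vertical below 0.12 rad and z of tube_lamp in the frame of socket below -0.0135 m and value of joint rotor below 0.5 rad and contact force between the fingers and tube_lamp above 2 N), for 0.1 s.
3. it is twisted a quarter turn to the stop, still pushed in (value of joint plunger above 0.0085 m and horizontal distance between tube_lamp and socket below 0.004 m and angle between tube_lamp's own z axis and vertical below 0.12 rad and z of tube_lamp in the frame of socket below -0.0135 m and value of joint rotor above 1.45 rad and contact force between the fingers and tube_lamp above 2 N), for 0.2 s.
At the end, for the whole second after the job is handed in: The gripper holds the tube lamp (over 2 N), upright within 0.12 rad, at rest, within 4 mm of the socket axis, foot over 13.5 mm below the mouth, plunger over 8.5 mm, ring over 1.45 rad; the round lamp stands, and it, tape roll, jar and sanding block lie within 30 mm of their start (all of step 3 and angular speed of tube_lamp below 0.2 rad/s and linear speed of tube_lamp below 0.02 m/s and distance of each of globe_lamp, tape_roll, screw_jar, sanding_block from where it was at the start of the episode below 0.03 m and angle between globe_lamp's own z axis and vertical below 0.2 rad); the arm keeps its last pose, push and grip.
It fails at once if the round lamp is knocked over or taken out (angle between globe_lamp's own z axis and vertical above 0.5 rad or distance of globe_lamp from where it was at the start of the episode above 0.05 m).
It fails at once if the tape roll, screw jar or sanding block is knocked away (distance of any of tape_roll, screw_jar, sanding_block from where it was at the start of the episode above 0.05 m).
It also fails if it takes over 48 s, if anything falls off the work surface, if the arm or the gripper's body presses on something with over 40 N, if the wrist force passes 120 N, or if a joint passes its speed limit or range.

## Working session

There is one attempt and no reset: what is moved stays moved. The work goes in short steps, Python scripts to look and compute and a tool call to move; the robot and the scene stay as the last step left them, time stands still between calls to the robot, and variables do not carry over. Pictures are saved under pics/ and viewed, and the job is handed in when it is done.

Besides the shell and the picture viewer there is one more tool, called after "Request:" as name([rows], argument=value, ...), one row to a line, values as JSON. drive_tool: Moves the arm, as the interface text tells. Its arguments: {"type":"object","properties":{"rows":{"type":"array","items":{"type":"object","properties":{"xyz":{"type":"array","items":{"type":"number"}},"roll":{"type":"number"}}}},"hand":{"type":"number"}},"required":["rows"]}

```bash
ls; mkdir -p pics
cat > h.py <<'E'
import numpy as np, cv2, pickle
from scipy.spatial.transform import Rotation as R
def Rq(q): return R.from_quat([q[1],q[2],q[3],q[0]]).as_matrix()
def cloud(d):
    f=200/np.tan(np.radians(d["vfov"])/2)
    v,u=np.mgrid[0:400,0:640]; z=d["depth"]
    P=np.stack([(u-d["cx"])/f*z,(v-d["cy"])/f*z,z],-1)
    return P@Rq(d["attitude"]).T+np.array(d["origin"])
def load(n): return pickle.load(open(n,'rb'))
E
python3 - <<'E'
from h import *
from rig import readout, viewer, bot
for n in ("top","side"):
    d=viewer.read_camera(n); pickle.dump(dict(d),open(n+'0.pkl','wb'))
    cv2.imwrite(f'pics/{n}0.png',d["pixels"][:,:,::-1]); print(n,d["vfov"],d["cx"],d["cy"],d["origin"],d["attitude"])
print(readout.observe())
E
```

```text
pics
top 51.66943616635524 316.9388249622778 203.40442659459694 [ 383.15423438    6.8979906  1286.0601447 ] [-0.03077574  0.71232673 -0.7004879   0.03098676]
side 49.63877748733846 311.3999503561002 199.08600405715194 [ 306.66472813 1273.15544522  773.4090038 ] [ 0.02912605 -0.07101792  0.85559001 -0.51193151]
{'time': 0.1, 'joint_positions': array([-1.37389292e+00,  2.64680931e-01,  1.60524096e+00,  1.29785672e-05,
        1.27369742e+00, -3.68742344e-02]), 'qd': array([-1.30511623e-06, -1.33385763e-03, -1.93071893e-03, -5.29982934e-04,
        5.71377657e-04, -4.26219657e-05]), 'tau': array([ 4.42348221e-05, -5.16706717e+01, -3.68589628e+01, -1.36380522e-04,
        6.26183653e-03,  2.17698977e-05]), 'position': array([ 156.2488582 , -655.94642564,  209.78256062]), 'tool_rot': array([ 0.55435573,  0.43874544,  0.55544113, -0.43780967]), 'wrist_force': array([ 0.63780624, -0.35791566, -0.67871143]), 'wrist_torque': array([-0.01279478,  0.06282342, -0.0202346 ]), 'finger_gap': 85.20405607286685}
```

View pics/top0.png

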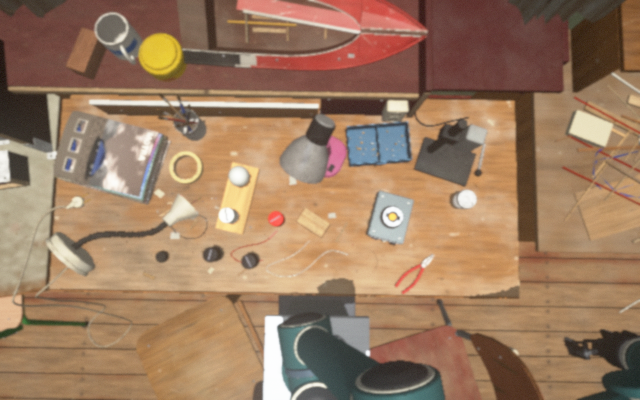

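View pics/side0.png

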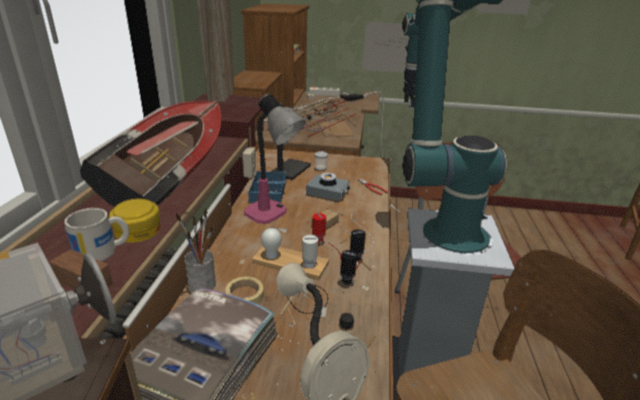

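The top view shows the rack at about (237,198), with the globe at (239,175) and the tube lamp at (228,215). The tester is at (390,217), the sanding block at (313,222) and the jar at (464,200). I'll enlarge those areas next.

Run:
```python
from h import *
d=load('top0.pkl'); im=d["pixels"][:,:,::-1]; P=cloud(d)
a=cv2.resize(im[150:245,195:275],None,fx=7,fy=6.3,interpolation=cv2.INTER_CUBIC)
a=cv2.resize(im[155:240,200:270],None,fx=7,fy=7,interpolation=cv2.INTER_CUBIC)
b=cv2.resize(im[180:250,360:425],None,fx=7,fy=7,interpolation=cv2.INTER_CUBIC)
cv2.imwrite('pics/a.png',a);cv2.imwrite('pics/b.png',b)
s=load('side0.pkl'); cv2.imwrite('pics/c.png',cv2.resize(s["pixels"][215:285,240:340,::-1],None,fx=7,fy=7,interpolation=cv2.INTER_CUBIC))
def m(P,x0,x1,y0,y1,z0,z1):
    k=(P[...,0]>x0)&(P[...,0]<x1)&(P[...,1]>y0)&(P[...,1]<y1)&(P[...,2]>z0)&(P[...,2]<z1);return k
for n,(v,u) in dict(lamp=(215,228),globe=(175,239),sock=(217,392),box=(235,380),sand=(222,313),jar=(200,464),table=(250,340),rack=(195,236)).items(): print(n,P[v,u].round(1))
```

```text
lamp [448.8 260.7 108.1]
globe [565.4 234.1 103.2]
sock [ 453.4 -215.2   66. ]
box [ 400.  -183.3   43.6]
sand [435.8  18.4  39.2]
jar [ 507.4 -428.6   66.7]
table [352.3 -66.2   2. ]
rack [516.5 258.4  14.2]
```

View pics/a.png

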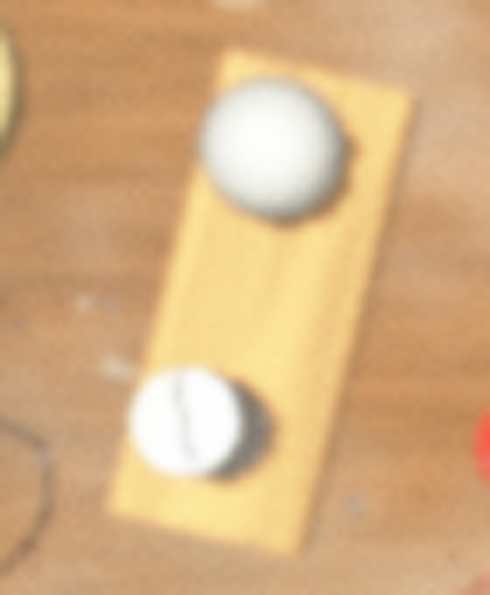

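View pics/b.png

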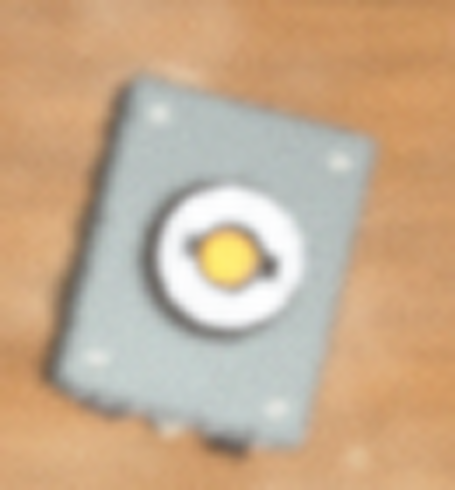

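View pics/c.png

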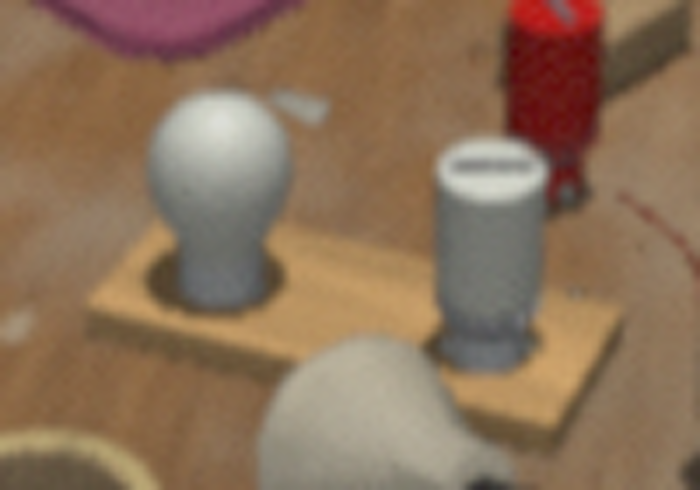

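The tube lamp's ridge runs nearly along world x in the top crop, from (180,375) to (190,455). The tester is yawed slightly, and its slots show at (190,247) and (268,267) in its crop. Next I'll fit the lamp, ridge, socket and box.

```bash
cat >> h.py <<'E'
def ray(d,u,v,z):
    f=200/np.tan(np.radians(d["vfov"])/2)
    r=Rq(d["attitude"])@np.array([(u-d["cx"])/f,(v-d["cy"])/f,1]); o=np.array(d["origin"])
    return o+r*(z-o[2])/r[2]
def proj(d,p):
    f=200/np.tan(np.radians(d["vfov"])/2)
    c=Rq(d["attitude"]).T@(np.array(p)-np.array(d["origin"])); return c[0]/c[2]*f+d["cx"],c[1]/c[2]*f+d["cy"]
def rect(d,cx,cy,z,half,ppm):
    # orthophoto of plane z: col = -y, row=-x
    n=int(2*half*ppm); i=(np.arange(n)+.5)/ppm-half
    mu=np.zeros((n,n),np.float32);mv=mu.copy()
    f=200/np.tan(np.radians(d["vfov"])/2)
    X,Y=np.meshgrid(cx-i,cy-i,indexing='ij')
    p=np.stack([X,Y,np.full_like(X,z)],-1)-np.array(d["origin"])
    c=p@Rq(d["attitude"])
    return cv2.remap(np.ascontiguousarray(d["pixels"][:,:,::-1]),(c[...,0]/c[...,2]*f+d["cx"]).astype(np.float32),(c[...,1]/c[...,2]*f+d["cy"]).astype(np.float32),cv2.INTER_CUBIC)
E
python3 - <<'E'
from h import *
d=load('top0.pkl'); s=load('side0.pkl')
cv2.imwrite('pics/r.png',np.vstack([np.hstack([rect(d,448,261,102,35,5),rect(s,448,261,102,35,5)]), ]))
cv2.imwrite('pics/t.png',np.hstack([rect(d,453,-215,73,40,5),rect(s,453,-215,73,40,5)]))
cv2.imwrite('pics/t2.png',np.hstack([rect(d,453,-215,45,100,3),]))
for dd in (d,s):
  P=cloud(dd); 
  for c,z0,z1,r in (((448,261),95,125,35),((453,-215),60,85,45),((453,-215),38,52,100)):
    k=(np.hypot(P[...,0]-c[0],P[...,1]-c[1])<r)&(P[...,2]>z0)&(P[...,2]<z1)
    q=P[k]; print(len(q),np.median(q,0).round(1),(q[:,:2].max(0)/2+q[:,:2].min(0)/2).round(1), np.ptp(q[:,:2],axis=0).round(1))
    print(cv2.minAreaRect(q[:,:2].astype(np.float32)))
E
```

```text
182 [449.1 267.8 102.1] [449.1 268.2] [40.6 40.5]
((449.1213073730469, 268.2427978515625), (40.44866943359375, 40.457557678222656), 1.2002573013305664)
249 [ 453.4 -213.6   71.5] [ 454.7 -213.6] [56.4 55.7]
((454.54766845703125, -213.13514709472656), (56.2270393371582, 55.32892608642578), 4.657188892364502)
1423 [ 451.9 -210.    45.1] [ 455.2 -212.4] [156.5 135.5]
((454.2816467285156, -213.3904266357422), (110.29789733886719, 141.5598602294922), 75.66339874267578)
122 [448.5 272.6  99.6] [449.4 269.8] [42.4 47.8]
((448.2542724609375, 269.2510070800781), (46.06692123413086, 41.047218322753906), 76.90884399414062)
109 [ 454.7 -206.5   68. ] [ 453.9 -214.1] [54.8 59.3]
((454.0187072753906, -213.67132568359375), (53.698509216308594, 58.80716323852539), 7.153283596038818)
382 [ 446.2 -192.7   42.8] [ 455.7 -212.6] [156.5 137.6]
((453.7774963378906, -214.07904052734375), (116.63307189941406, 138.59002685546875), 74.09581756591797)
```

View pics/r.png

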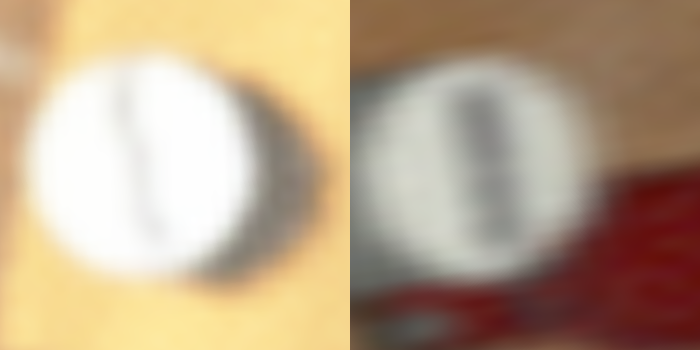

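View pics/t.png

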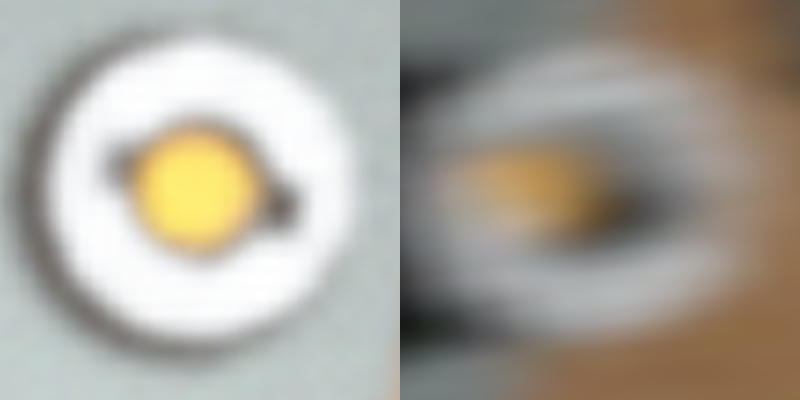

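View pics/t2.png

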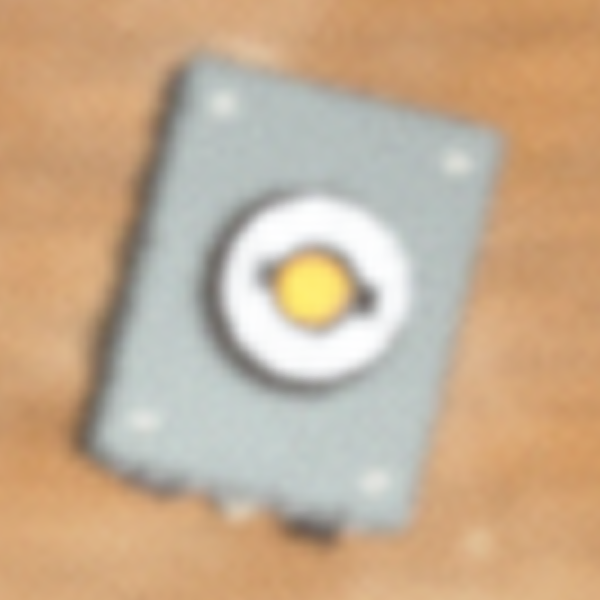

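Run:
```python
from h import *
from rig import readout
o=readout.observe(); M=Rq(o['tool_rot']); print(M.round(3)); print('jaw yaw',np.degrees(np.arctan2(M[1,2],M[0,2])),'q1',np.degrees(o['joint_positions'][[0,5]]))
d=load('top0.pkl');P=cloud(d)
for dd in (d,load('side0.pkl')):
  P=cloud(dd); 
  for n,c,r in (("lamp surround",(450,268),100),("tester surround",(455,-214),110)):
    k=(np.hypot(P[...,0]-c[0],P[...,1]-c[1])<r)&(np.hypot(P[...,0]-c[0],P[...,1]-c[1])>32)&(P[...,2]>25)&(P[...,2]<500)
    q=P[k]; print(n)
    for a in range(-180,180,30):
      an=np.degrees(np.arctan2(q[:,1]-c[1],q[:,0]-c[0])); w=q[(an>=a)&(an<a+30)]
      if len(w): print(a,len(w),'minr',np.hypot(w[:,0]-c[0],w[:,1]-c[1]).min().round(),'zmax',w[:,2].max().round())
k=(P[...,0]>350)&(P[...,0]<480)&(P[...,1]>-150)&(P[...,1]<230)&(P[...,2]>60); print(P[k].max(0) if k.any() else 0)
```

```text
[[-0.     0.973  0.232]
 [ 0.002  0.232 -0.973]
 [-1.     0.    -0.002]]
jaw yaw -76.60574106864546 q1 [-78.71826572  -2.11273801]
lamp surround
-30 38 minr 91.0 zmax 93.0
60 8 minr 95.0 zmax 84.0
90 2 minr 98.0 zmax 60.0
tester surround
-180 174 minr 32.0 zmax 52.0
-150 88 minr 32.0 zmax 51.0
-120 50 minr 33.0 zmax 51.0
-90 85 minr 34.0 zmax 52.0
-60 144 minr 34.0 zmax 51.0
-30 110 minr 33.0 zmax 53.0
0 155 minr 32.0 zmax 50.0
30 107 minr 32.0 zmax 54.0
60 64 minr 32.0 zmax 51.0
90 106 minr 32.0 zmax 55.0
120 179 minr 33.0 zmax 50.0
150 136 minr 33.0 zmax 52.0
lamp surround
-30 72 minr 90.0 zmax 91.0
0 2 minr 100.0 zmax 70.0
60 5 minr 91.0 zmax 83.0
tester surround
-180 56 minr 33.0 zmax 48.0
-150 15 minr 41.0 zmax 46.0
-90 1 minr 77.0 zmax 41.0
-60 27 minr 42.0 zmax 46.0
-30 26 minr 36.0 zmax 46.0
0 56 minr 33.0 zmax 48.0
30 64 minr 32.0 zmax 49.0
60 49 minr 33.0 zmax 46.0
90 65 minr 35.0 zmax 47.0
120 85 minr 32.0 zmax 65.0
150 47 minr 33.0 zmax 48.0
[464.09789549 152.73148801  99.79440673]
```

```bash
cat > plan.py <<'E'
# usage: plan(waypoints [(x,y,z,yaw,nrows)...]) from the current measured pose
from h import *
from rig import readout
import json
def plan(wps, start=None):
    o=readout.observe(); M=Rq(o['tool_rot']); p0=np.array(o['position']); y0=np.degrees(np.arctan2(M[1,2],M[0,2]))
    c,s=np.cos(np.radians(y0)),np.sin(np.radians(y0))
    T=np.array([[0,0,-1],[-s,c,0],[c,s,0]])  # rows: tool x,y,z assuming vertical
    rows=[];p=p0.copy();yw=y0
    print('from',p0.round(1),round(y0,2),'toolaxes check',np.abs(T.T-M).max().round(4))
    for x,y,z,w,n in wps:
        q=np.array([x,y,z],float)
        for i in range(1,n+1):
            a=T@(p+(q-p)*i/n-p0); r=-(yw+(w-yw)*i/n-y0)
            rows.append({"xyz":[round(float(t),1) for t in a],"roll":round(float(r),1)})
        p,yw=q,w
    print(json.dumps(rows))
E
python3 -c "
from plan import *
plan([(390,-150,211,25,12),(390,120,200,50,7)])"
```

```text
from [ 156.2 -655.9  209.8] -76.61 toolaxes check 0.002
[{"xyz": [-0.1, 28.7, -36.5], "roll": -8.5}, {"xyz": [-0.2, 57.4, -73.0], "roll": -16.9}, {"xyz": [-0.3, 86.1, -109.5], "roll": -25.4}, {"xyz": [-0.4, 114.9, -146.0], "roll": -33.9}, {"xyz": [-0.5, 143.6, -182.5], "roll": -42.3}, {"xyz": [-0.6, 172.3, -219.0], "roll": -50.8}, {"xyz": [-0.7, 201.0, -255.5], "roll": -59.3}, {"xyz": [-0.8, 229.7, -292.0], "roll": -67.7}, {"xyz": [-0.9, 258.4, -328.5], "roll": -76.2}, {"xyz": [-1.0, 287.2, -365.0], "roll": -84.7}, {"xyz": [-1.1, 315.9, -401.5], "roll": -93.1}, {"xyz": [-1.2, 344.6, -438.0], "roll": -101.6}, {"xyz": [0.4, 353.5, -475.6], "roll": -105.2}, {"xyz": [1.9, 362.5, -513.1], "roll": -108.7}, {"xyz": [3.5, 371.4, -550.6], "roll": -112.3}, {"xyz": [5.1, 380.3, -588.1], "roll": -115.9}, {"xyz": [6.6, 389.3, -625.6], "roll": -119.5}, {"xyz": [8.2, 398.2, -663.2], "roll": -123.0}, {"xyz": [9.8, 407.1, -700.7], "roll": -126.6}]
```

Request:
drive_tool([
  {"xyz": [0, 29, -36], "roll": -8.5},
  {"xyz": [0, 57, -73], "roll": -17},
  {"xyz": [0, 86, -109], "roll": -25.4},
  {"xyz": [0, 115, -146], "roll": -34},
  {"xyz": [0, 144, -182], "roll": -42},
  {"xyz": [0, 172, -219], "roll": -51},
  {"xyz": [0, 201, -255], "roll": -59},
  {"xyz": [0, 230, -292], "roll": -68},
  {"xyz": [0, 258, -328], "roll": -76},
  {"xyz": [0, 287, -365], "roll": -85},
  {"xyz": [0, 316, -401], "roll": -93},
  {"xyz": [0, 345, -438], "roll": -101.5},
  {"xyz": [0, 353, -476], "roll": -105},
  {"xyz": [2, 362, -513], "roll": -109},
  {"xyz": [3, 371, -551], "roll": -112},
  {"xyz": [5, 380, -588], "roll": -116},
  {"xyz": [7, 389, -626], "roll": -119.5},
  {"xyz": [8, 398, -663], "roll": -123},
  {"xyz": [10, 407, -701], "roll": -126.6},
], hand=1)

```text
time: 2.0
position: [389.4, 121.1, 200.8]
tool_rot: [0.641, -0.3, 0.64, 0.3]
wrist_force: [0.1, 0.6, -0.6]
finger_gap: 85.2
```

```bash
python3 -c "
from plan import *
plan([(449.6,268.5,170,50,4),(449.6,268.5,130,50,2)])"
```

```text
from [389.4 121.1 200.8] 50.15 toolaxes check 0.0002
[{"xyz": [7.7, 12.1, 37.9], "roll": 0.0}, {"xyz": [15.4, 24.1, 75.9], "roll": 0.1}, {"xyz": [23.1, 36.2, 113.8], "roll": 0.1}, {"xyz": [30.8, 48.2, 151.8], "roll": 0.1}, {"xyz": [50.8, 48.2, 151.8], "roll": 0.1}, {"xyz": [70.8, 48.2, 151.8], "roll": 0.1}]
```

Request:
drive_tool([
  {"xyz": [8, 12, 38], "roll": 0},
  {"xyz": [15, 24, 76], "roll": 0},
  {"xyz": [23, 36, 114], "roll": 0},
  {"xyz": [31, 48, 152], "roll": 0},
  {"xyz": [51, 48.2, 151.8], "roll": 0},
  {"xyz": [68, 48.2, 151.8], "roll": 0},
  {"xyz": [68, 48.2, 151.8], "roll": 0},
])

```text
time: 2.7
position: [447.9, 265.9, 129.5]
tool_rot: [0.638, -0.299, 0.643, 0.299]
wrist_force: [0.0, -0.3, 0.4]
finger_gap: 85.4
```

Run:
```python
from h import *
from rig import readout, viewer
for n in ("top","side"):
    d=viewer.read_camera(n); pickle.dump(dict(d),open(n+'1.pkl','wb')); im=d["pixels"][:,:,::-1]
    cv2.imwrite(f'pics/{n}1.png', cv2.resize(im[100:260,180:400] if n=="top" else im[180:310,200:400],None,fx=3.6,fy=3.6,interpolation=cv2.INTER_CUBIC))
o=readout.observe(); print(o['time'],o['position'].round(1))
```

```text
2.8 [450.  266.6 132.5]
```

View pics/side1.png

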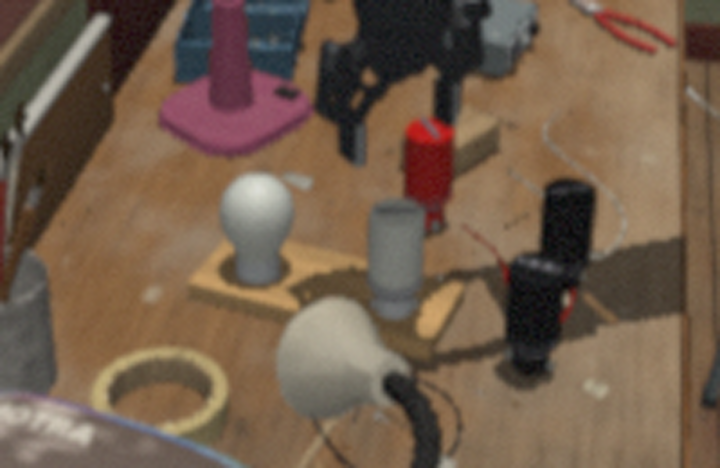

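View pics/top1.png

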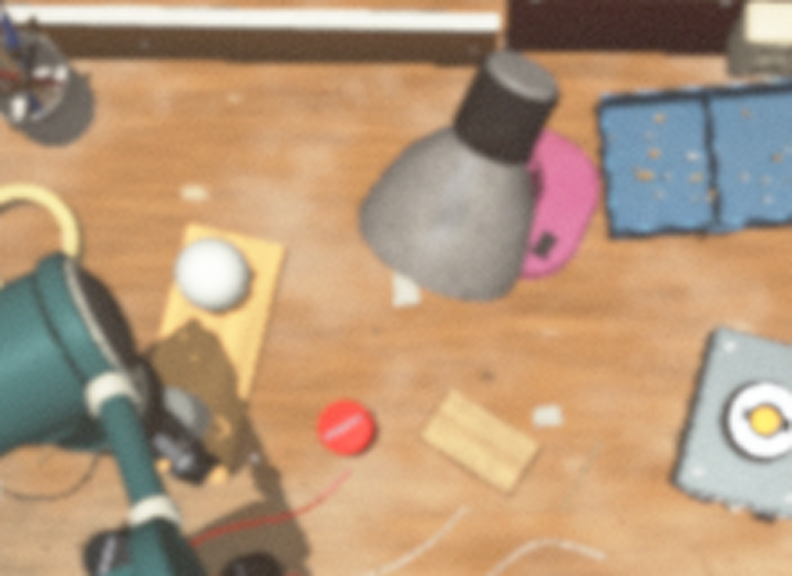

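Run:
```python
from h import *
s=load('side1.pkl'); 
for z in (124.5,132.5): 
  u,v=proj(s,(450,266.6,z)); print(z,u,v)
for a in (-1,1):
  w=np.radians(50.15); p=np.array([450,266.6,124.5])+a*43*np.array([np.cos(w),np.sin(w),0]); print(proj(s,p))
im=s["pixels"][:,:,::-1]; cv2.imwrite('pics/e.png',cv2.resize(im[180:250,270:350],None,fx=8,fy=8,interpolation=cv2.INTER_CUBIC))
P=cloud(s); k=np.hypot(P[...,0]-450,P[...,1]-267)<75
k&=(P[...,2]>112)&(P[...,2]<180); q=P[k]
for z in range(112,180,8):
  w=q[(q[:,2]>=z)&(q[:,2]<z+8)]; 
  if len(w): print(z,len(w),w.min(0).round(),w.max(0).round())
```

```text
124.5 309.9075855484312 231.14546437184848
132.5 309.96885986637625 228.70737377965196
(np.float64(321.28469010212194), np.float64(225.95822828911167))
(np.float64(298.03951050939787), np.float64(236.55655176975156))
160 15 [410. 230. 162.] [486. 310. 168.]
168 40 [408. 226. 168.] [488. 315. 176.]
176 21 [408. 225. 176.] [487. 316. 180.]
```

View pics/e.png

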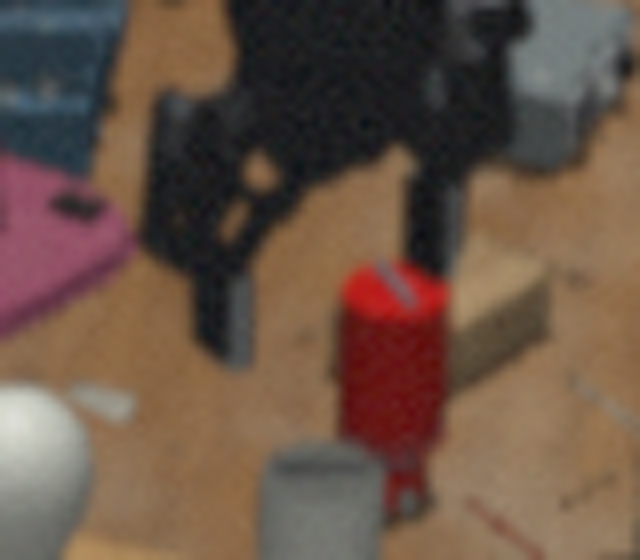

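Run:
```python
from h import *
s=load('side1.pkl'); P=cloud(s)
for v in range(208,230,2): print(v,[tuple(P[v,u].round(0).astype(int)) for u in (296,298,300,321,323,325)])
from rig import readout
o=readout.observe(); print(o['position'],o['finger_gap'])
for p in [(449.6,268.5,102),(389,267,102)]: print(proj(s,p))
```

```text
208 [(np.int64(479), np.int64(324), np.int64(227)), (np.int64(545), np.int64(-78), np.int64(-3)), (np.int64(471), np.int64(311), np.int64(221)), (np.int64(426), np.int64(230), np.int64(181)), (np.int64(419), np.int64(237), np.int64(185)), (np.int64(413), np.int64(241), np.int64(188))]
210 [(np.int64(480), np.int64(321), np.int64(220)), (np.int64(477), np.int64(310), np.int64(214)), (np.int64(471), np.int64(309), np.int64(214)), (np.int64(426), np.int64(229), np.int64(174)), (np.int64(419), np.int64(235), np.int64(178)), (np.int64(413), np.int64(242), np.int64(182))]
212 [(np.int64(480), np.int64(322), np.int64(214)), (np.int64(475), np.int64(317), np.int64(212)), (np.int64(471), np.int64(309), np.int64(208)), (np.int64(425), np.int64(231), np.int64(169)), (np.int64(419), np.int64(238), np.int64(173)), (np.int64(413), np.int64(240), np.int64(175))]
214 [(np.int64(480), np.int64(319), np.int64(206)), (np.int64(476), np.int64(315), np.int64(204)), (np.int64(470), np.int64(315), np.int64(206)), (np.int64(438), np.int64(116), np.int64(94)), (np.int64(418), np.int64(238), np.int64(167)), (
[... 1511 characters left out ...]
4)), (np.int64(477), np.int64(307), np.int64(163)), (np.int64(471), np.int64(309), np.int64(165)), (np.int64(433), np.int64(145), np.int64(69)), (np.int64(427), np.int64(144), np.int64(69)), (np.int64(422), np.int64(138), np.int64(66))]
228 [(np.int64(527), np.int64(58), np.int64(-3)), (np.int64(520), np.int64(61), np.int64(-1)), (np.int64(513), np.int64(59), np.int64(-1)), (np.int64(433), np.int64(148), np.int64(64)), (np.int64(427), np.int64(146), np.int64(63)), (np.int64(422), np.int64(133), np.int64(56))]
[449.98726385 266.55917627 132.52331601] 85.1867270167815
(np.float64(309.7734108308154), np.float64(238.3044389605923))
(np.float64(331.32656604301974), np.float64(240.24615710897814))
```

```bash
cat > fing.py <<'E'
from h import *
from rig import readout, viewer
import sys
def fing(tag):
    o=readout.observe(); print(o['time'],o['position'].round(1),o['wrist_force'].round(1),round(o['finger_gap'],1))
    s=viewer.read_camera('side'); pickle.dump(dict(s),open(f'side{tag}.pkl','wb')); P=cloud(s); c=o['position']
    k=np.hypot(P[...,0]-c[0],P[...,1]-c[1])<75; k&=(P[...,2]>c[2]-30)&(s["pixels"].max(-1)<60); q=P[k]
    for z in range(int(c[2]-30),int(c[2]+70),8):
      w=q[(q[:,2]>=z)&(q[:,2]<z+8)]
      if len(w): print(z,len(w),w.min(0).round(),w.max(0).round())
    u,v=map(int,proj(s,c)); im=s["pixels"][max(v-55,0):v+45,max(u-60,0):u+60,::-1]
    cv2.imwrite(f'pics/f{tag}.png',cv2.resize(im,None,fx=6,fy=6,interpolation=cv2.INTER_CUBIC))
if __name__=='__main__': fing(sys.argv[1])
E
python3 fing.py 2
```

```text
2.8 [450.  266.6 132.5] [ 1.2  0.5 -0. ] 85.2
166 5 [415. 232. 171.] [425. 242. 173.]
174 22 [413. 232. 174.] [488. 316. 181.]
182 24 [413. 232. 182.] [487. 316. 190.]
190 26 [413. 229. 190.] [488. 315. 198.]
198 24 [413. 225. 198.] [484. 316. 205.]
```

View pics/f2.png

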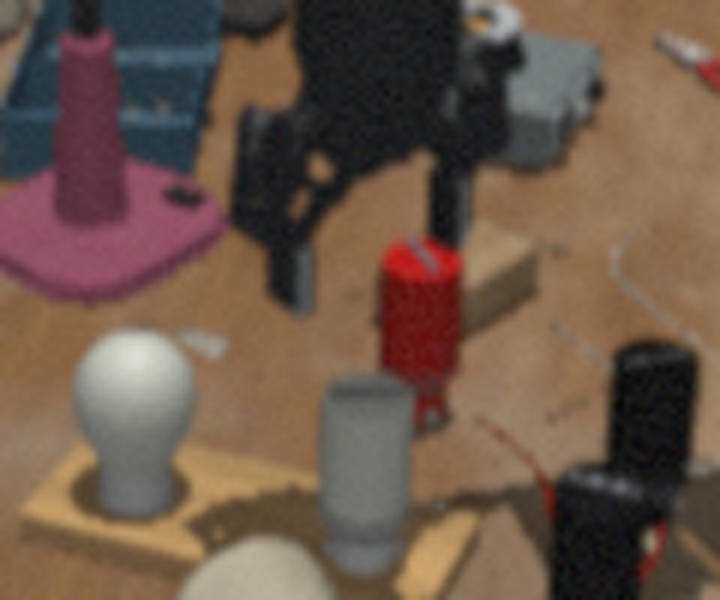

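Request:
drive_tool([
  {"xyz": [25, 0, 1], "roll": 0},
  {"xyz": [50, 0, 1], "roll": 0},
  {"xyz": [75, 0, 1], "roll": 0},
  {"xyz": [75, 0, 1], "roll": 0},
  {"xyz": [75, 0, 1], "roll": 0},
])

```text
time: 3.35
position: [451.7, 267.6, 59.0]
tool_rot: [0.641, -0.299, 0.641, 0.299]
wrist_force: [-0.3, 0.7, -0.1]
finger_gap: 85.3
```

```bash
python3 fing.py 3
```

```text
3.35 [451.7 267.6  59. ] [-0.3  0.7 -0.1] 85.3
85 3 [422. 227.  92.] [429. 237.  93.]
93 8 [416. 231.  95.] [428. 240. 101.]
101 21 [416. 229. 101.] [490. 318. 109.]
109 25 [416. 230. 109.] [490. 317. 116.]
117 23 [416. 232. 117.] [489. 319. 124.]
125 20 [411. 226. 125.] [487. 317. 133.]
```

View pics/f3.png

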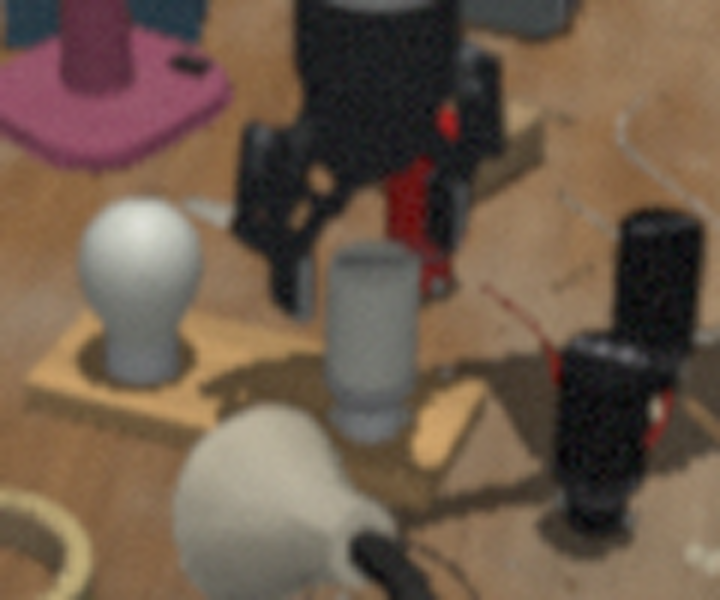

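Request:
drive_tool([
  {"xyz": [14, 0, 0], "roll": 0},
  {"xyz": [14, 0, 0], "roll": 0},
])

```text
time: 3.6
position: [450.9, 267.4, 43.5]
tool_rot: [0.641, -0.299, 0.641, 0.299]
wrist_force: [-0.9, 0.3, -0.8]
finger_gap: 85.6
```

Request:
drive_tool([
  {"xyz": [0, 0, 0], "roll": 0},
  {"xyz": [0, 0, 0], "roll": 0},
  {"xyz": [0, 0, 0], "roll": 0},
  {"xyz": [0, 0, 0], "roll": 0},
  {"xyz": [0, 0, 0], "roll": 0},
], hand=0.48)

```text
time: 4.1
position: [451.5, 267.7, 44.6]
tool_rot: [0.641, -0.299, 0.641, 0.299]
wrist_force: [-0.6, -0.4, 4.0]
finger_gap: 42.8
```

```bash
python3 fing.py 4
```

```text
4.1 [451.5 267.7  44.6] [-0.6 -0.4  4. ] 42.8
70 1 [473. 295.  77.] [473. 295.  77.]
78 12 [463. 290.  78.] [476. 300.  86.]
86 12 [423. 249.  86.] [476. 300.  94.]
94 20 [424. 243.  94.] [476. 300. 102.]
102 20 [423. 244. 103.] [470. 301. 110.]
110 46 [413. 239. 110.] [475. 316. 118.]
```

View pics/f4.png

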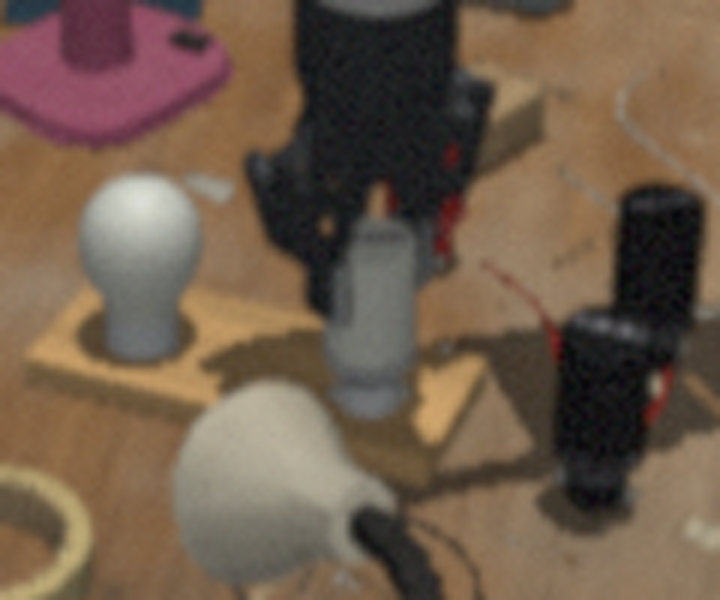

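Request:
drive_tool([
  {"xyz": [0, 0, 0], "roll": 0},
  {"xyz": [0, 0, 0], "roll": 0},
  {"xyz": [0, 0, 0], "roll": 0},
  {"xyz": [0, 0, 0], "roll": 0},
  {"xyz": [0, 0, 0], "roll": 8},
  {"xyz": [0, 0, 0], "roll": 16},
  {"xyz": [0, 0, 0], "roll": 24},
  {"xyz": [0, 0, 0], "roll": 32},
  {"xyz": [0, 0, 0], "roll": 40},
  {"xyz": [0, 0, 0], "roll": 48},
  {"xyz": [0, 0, 0], "roll": 56},
  {"xyz": [0, 0, 0], "roll": 64},
  {"xyz": [0, 0, 0], "roll": 72},
  {"xyz": [0, 0, 0], "roll": 80},
  {"xyz": [0, 0, 0], "roll": 86},
  {"xyz": [0, 0, 0], "roll": 90},
  {"xyz": [0, 0, 0], "roll": 90},
], hand=1)

```text
time: 5.85
position: [451.1, 267.6, 43.8]
tool_rot: [0.664, 0.242, 0.664, -0.242]
wrist_force: [-0.4, 0.2, 0.2]
finger_gap: 85.2
```

Request:
drive_tool([
  {"xyz": [0, 0, 0], "roll": 0},
  {"xyz": [0, 0, 0], "roll": 0},
  {"xyz": [0, 0, 0], "roll": 0},
  {"xyz": [0, 0, 0], "roll": 0},
  {"xyz": [0, 0, 0], "roll": 0},
  {"xyz": [0, 0, 0], "roll": 0},
  {"xyz": [0, 0, 0], "roll": 0},
], hand=0)

```text
time: 6.55
position: [451.5, 267.8, 44.2]
tool_rot: [0.665, 0.242, 0.664, -0.242]
wrist_force: [1.1, 0.8, 1.3]
finger_gap: 43.0
```

```bash
python3 fing.py 5; python3 -c "
from plan import *
plan([])"
```

```text
6.55 [451.5 267.8  44.2] [1.1 0.8 1.3] 43.0
70 3 [426. 289.  76.] [434. 296.  77.]
78 13 [423. 259.  78.] [476. 298.  86.]
86 10 [423. 259.  88.] [476. 296.  94.]
94 15 [423. 252.  94.] [476. 298. 102.]
102 21 [428. 245. 102.] [478. 301. 110.]
110 57 [406. 246. 110.] [493. 313. 118.]
from [451.5 267.8  44.2] -40.0 toolaxes check 0.0006
[]
```

View pics/f5.png

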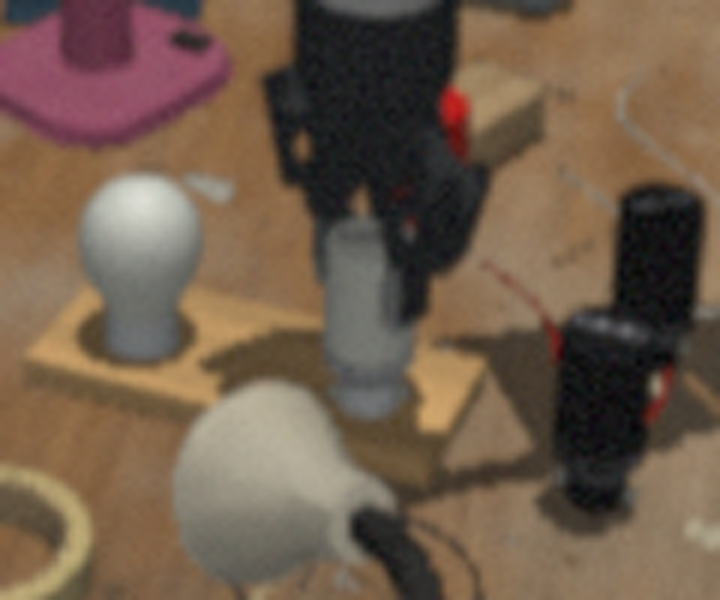

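```bash
python3 -c "
from plan import *
plan([(451.5,267.8,199,-40,4),(395,130,199,-21,4),(395,-100,199,8,6),(457,-216,175,23.5,5)])"
```

```text
from [451.5 267.8  44.2] -40.0 toolaxes check 0.0006
[{"xyz": [-38.7, 0.0, 0.0], "roll": 0.0}, {"xyz": [-77.4, 0.0, 0.0], "roll": 0.0}, {"xyz": [-116.1, 0.0, 0.0], "roll": 0.0}, {"xyz": [-154.8, 0.0, 0.0], "roll": 0.0}, {"xyz": [-154.8, -35.4, 11.3], "roll": -4.7}, {"xyz": [-154.8, -70.9, 22.7], "roll": -9.5}, {"xyz": [-154.8, -106.4, 34.0], "roll": -14.2}, {"xyz": [-154.8, -141.8, 45.3], "roll": -19.0}, {"xyz": [-154.8, -171.2, 70.0], "roll": -23.8}, {"xyz": [-154.8, -200.6, 94.6], "roll": -28.7}, {"xyz": [-154.8, -229.9, 119.2], "roll": -33.5}, {"xyz": [-154.8, -259.3, 143.9], "roll": -38.3}, {"xyz": [-154.8, -288.7, 168.5], "roll": -43.2}, {"xyz": [-154.8, -318.0, 193.2], "roll": -48.0}, {"xyz": [-150.0, -327.8, 217.6], "roll": -51.1}, {"xyz": [-145.2, -337.6, 242.0], "roll": -54.2}, {"xyz": [-140.4, -347.4, 266.4], "roll": -57.3}, {"xyz": [-135.6, -357.2, 290.8], "roll": -60.4}, {"xyz": [-130.8, -367.0, 315.2], "roll": -63.5}]
```

Request:
drive_tool([
  {"xyz": [-15, 0, 0], "roll": 0},
  {"xyz": [-40, 0, 0], "roll": 0},
  {"xyz": [-77, 0, 0], "roll": 0},
  {"xyz": [-116, 0, 0], "roll": 0},
  {"xyz": [-155, 0, 0], "roll": 0},
  {"xyz": [-155, 0, 0], "roll": 0},
])

```text
time: 7.2
position: [455.0, 269.6, 206.9]
tool_rot: [0.667, 0.245, 0.661, -0.239]
wrist_force: [1.4, 0.3, 0.6]
finger_gap: 43.0
```

```bash
python3 fing.py 6; python3 -c "
from plan import *
plan([(395,130,199,-21,4),(395,-100,199,8,6),(457,-216,185,23.5,5)])"
```

```text
7.2 [455.  269.6 206.9] [1.4 0.3 0.6] 43.0
232 3 [430. 293. 237.] [434. 300. 240.]
240 15 [423. 288. 241.] [435. 299. 248.]
248 16 [423. 286. 248.] [435. 301. 256.]
256 16 [423. 257. 256.] [475. 300. 264.]
264 23 [430. 248. 264.] [480. 302. 271.]
272 63 [409. 241. 272.] [499. 312. 280.]
from [453.4 268.8 203.6] -40.0 toolaxes check 0.0072
[{"xyz": [1.1, -36.0, 11.1], "roll": -4.8}, {"xyz": [2.3, -71.9, 22.2], "roll": -9.5}, {"xyz": [3.4, -107.9, 33.4], "roll": -14.3}, {"xyz": [4.6, -143.8, 44.5], "roll": -19.0}, {"xyz": [4.6, -173.2, 69.1], "roll": -23.8}, {"xyz": [4.6, -202.6, 93.8], "roll": -28.7}, {"xyz": [4.6, -231.9, 118.4], "roll": -33.5}, {"xyz": [4.6, -261.3, 143.0], "roll": -38.3}, {"xyz": [4.6, -290.7, 167.7], "roll": -43.2}, {"xyz": [4.6, -320.0, 192.3], "roll": -48.0}, {"xyz": [7.4, -329.8, 216.7], "roll": -51.1}, {"xyz": [10.2, -339.6, 241.1], "roll": -54.2}, {"xyz": [13.0, -349.4, 265.6], "roll": -57.3}, {"xyz": [15.8, -359.2, 290.0], "roll": -60.4}, {"xyz": [18.6, -369.0, 314.4], "roll": -63.5}]
```

View pics/f6.png

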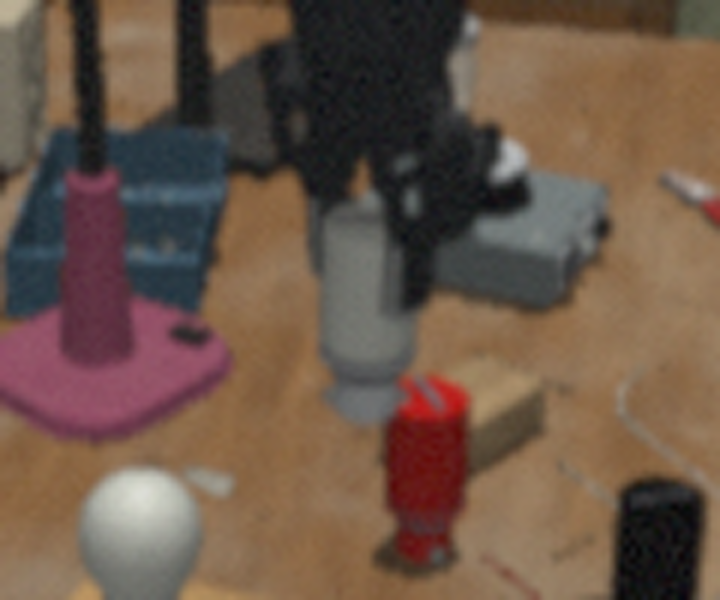

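The side view shows the tube lamp hanging upright in the fingers, at (370,300) in the crop, clear of the rack. Next I'll carry it round in front of the desk lamp.

Request:
drive_tool([
  {"xyz": [1, -36, 11], "roll": -5},
  {"xyz": [2, -72, 22], "roll": -9.5},
  {"xyz": [3, -108, 33], "roll": -14},
  {"xyz": [4, -144, 44], "roll": -19},
  {"xyz": [4, -173, 69], "roll": -24},
  {"xyz": [4, -203, 94], "roll": -29},
  {"xyz": [4, -232, 118], "roll": -33},
  {"xyz": [4, -261, 143], "roll": -38},
  {"xyz": [4, -291, 168], "roll": -43},
  {"xyz": [5, -320, 192], "roll": -48},
  {"xyz": [7, -330, 217], "roll": -51},
  {"xyz": [10, -340, 241], "roll": -54},
  {"xyz": [13, -349, 266], "roll": -57},
  {"xyz": [16, -359, 290], "roll": -60},
  {"xyz": [19, -369, 314], "roll": -63.5},
  {"xyz": [19, -369, 314], "roll": -63.5},
  {"xyz": [19, -369, 314], "roll": -63.5},
  {"xyz": [19, -369, 314], "roll": -63.5},
])

```text
time: 9.05
position: [453.4, -215.9, 179.0]
tool_rot: [0.692, -0.143, 0.693, 0.144]
wrist_force: [0.0, 0.0, -0.9]
finger_gap: 42.9
```

```bash
python3 fing.py 7
python3 - <<'E'
from plan import *
from rig import viewer
plan([(457,-216,140,23.5,5)])
d=viewer.read_camera('top'); pickle.dump(dict(d),open('top7.pkl','wb'))
cv2.imwrite('pics/top7.png',cv2.resize(d["pixels"][150:280,320:460,::-1],None,fx=5,fy=4.6,interpolation=cv2.INTER_CUBIC))
E
```

```text
9.05 [ 453.4 -215.9  179. ] [ 0.   0.  -0.9] 42.9
205 1 [ 476. -197.  213.] [ 476. -197.  213.]
213 5 [ 476. -199.  214.] [ 484. -193.  220.]
221 7 [ 421. -222.  221.] [ 485. -193.  229.]
229 7 [ 421. -221.  230.] [ 485. -197.  236.]
237 15 [ 421. -223.  237.] [ 484. -187.  244.]
245 31 [ 405. -236.  246.] [ 503. -182.  253.]
from [ 453.6 -215.9  179.4] 23.5 toolaxes check 0.0014
[{"xyz": [7.9, -0.3, 0.6], "roll": 0.0}, {"xyz": [15.8, -0.6, 1.2], "roll": 0.0}, {"xyz": [23.6, -0.9, 1.8], "roll": 0.0}, {"xyz": [31.5, -1.2, 2.4], "roll": 0.0}, {"xyz": [39.4, -1.5, 3.0], "roll": 0.0}]
```

View pics/f7.png

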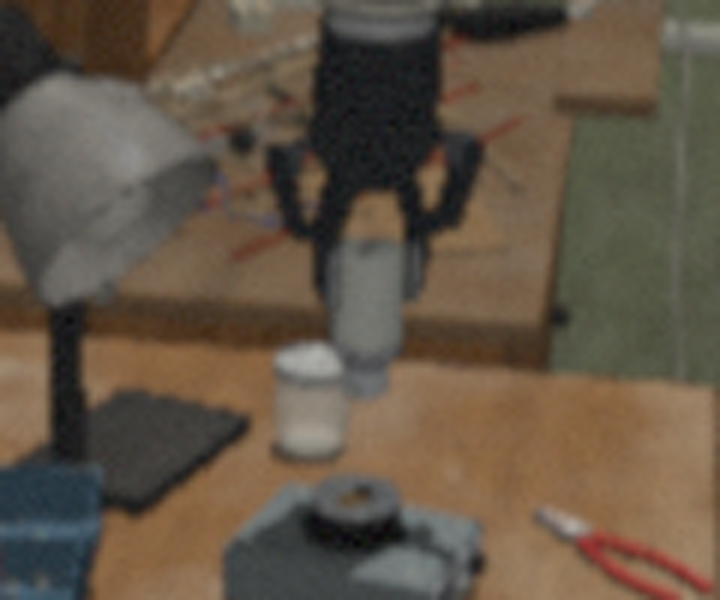

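View pics/top7.png

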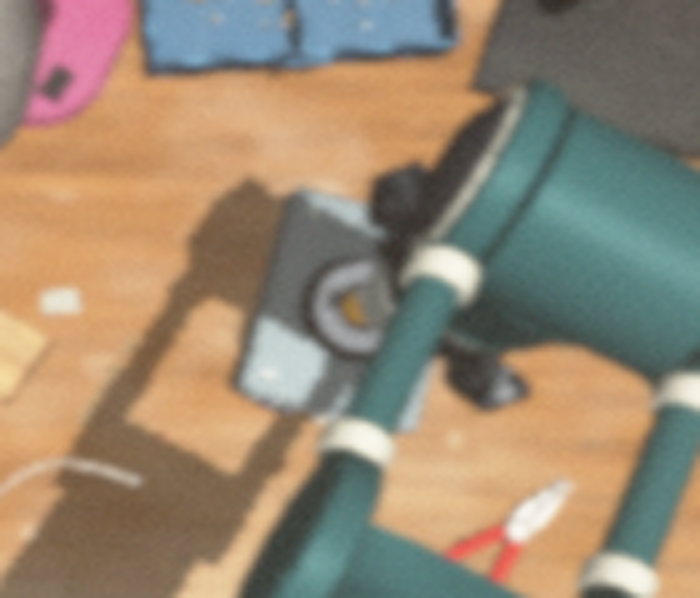

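Run:
```python
from h import *
s=load('side7.pkl'); c=(453.4,-215.9,179.0)
u0,v0=map(int,proj(s,c)); u0-=60; v0=max(v0-55,0)
for p in [(453.5,-215.9,141),(453.5,-215.9,238),(455.6,-215.4,73),(453.5,-215.9,73),(456.5,-215.9,73)]:
    u,v=proj(s,p); print(p,((u-u0)*6).round(1),((v-v0)*6).round(1))
g=s["pixels"][...,:3].mean(-1)
im=s["pixels"][:,:,::-1]
cv2.imwrite('pics/g.png',cv2.resize(im[v0+35:v0+100,u0+40:u0+85],None,fx=9,fy=9,interpolation=cv2.INTER_CUBIC)); print(u0,v0)
```

```text
(453.5, -215.9, 141) 360.0 389.0
(453.5, -215.9, 238) 366.8 240.9
(455.6, -215.4, 73) 352.1 488.0
(453.5, -215.9, 73) 355.5 488.0
(456.5, -215.9, 73) 350.8 487.6
269 94
```

View pics/g.png

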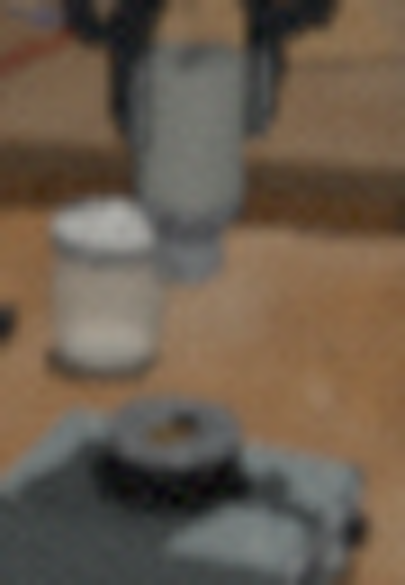

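Run:
```python
from h import *
d=load('top0.pkl')
def fit(cx,cy,z,th,half=40):
    r=cv2.cvtColor(rect(d,cx,cy,z,half,10),cv2.COLOR_BGR2GRAY); m=(r>th).astype(np.uint8)
    n,l,st,_=cv2.connectedComponentsWithStats(m); 
    i=1+np.argmax(st[1:,4]); c=max(cv2.findContours((l==i).astype(np.uint8),cv2.RETR_EXTERNAL,cv2.CHAIN_APPROX_NONE)[0],key=len)
    e=cv2.fitEllipse(c); X=cx-((e[0][1]+.5)/10-half); Y=cy-((e[0][0]+.5)/10-half); return round(X,2),round(Y,2),[round(a/10,1) for a in e[1]]
for th in (200,210,220,235): print(th,'sock',fit(455,-214,73,th),'lamp',fit(449,268,102,th,30))
# hole: yellow disc
r=rect(d,455,-214,67,40,10).astype(int); y=((r[...,2]-r[...,0])>80).astype(np.uint8); y[:200]=0;y[600:]=0;y[:,:200]=0;y[:,600:]=0
m=cv2.moments(y); print('yellow',455-(m['m01']/m['m00']/10-40),-214-(m['m10']/m['m00']/10-40),np.sqrt(m['m00']*4/np.pi)/10)
P=cloud(d)
k=(np.hypot(P[...,0]-455,P[...,1]+214)<26)&(P[...,2]>69)&(P[...,2]<78); print('lip',P[k].mean(0),P[k].min(0),P[k].max(0))
k=(np.hypot(P[...,0]-449,P[...,1]-268)<35)&(P[...,2]>95); print('lamp',P[k].mean(0),P[k].min(0),P[k].max(0))
# dark hole incl slots
r=cv2.cvtColor(rect(d,455,-214,73,40,10),cv2.COLOR_BGR2GRAY)
for th in (150,170,190):
  m=(r<th).astype(np.uint8); m[(np.hypot(*np.mgrid[-400:400,-400:400])>240)]=0
  col=rect(d,455,-214,73,40,10).astype(int); m[((col[...,2]-col[...,0])>60)&(np.hypot(*np.mgrid[-400:400,-400:400])<240)]=1
  pts=np.argwhere(m); (c,s,a)=cv2.minAreaRect(pts[:,::-1].astype(np.float32)); print(th,'hole',455-(c[1]/10-40),-214-(c[0]/10-40),s,a)
```

```text
200 sock (455.67, -216.59, [58.6, 62.1]) lamp (447.3, 266.01, [60.3, 70.2])
210 sock (455.59, -216.21, [57.6, 60.4]) lamp (447.25, 265.42, [59.8, 68.9])
220 sock (455.51, -215.96, [56.6, 58.9]) lamp (444.6, 268.18, [52.8, 63.2])
235 sock (455.48, -215.62, [54.5, 56.2]) lamp (449.7, 268.66, [41.5, 43.2])
yellow 455.52119643370725 -215.13711772600902 23.0487845155726
lip [ 455.01561527 -213.81978902   72.62334702] [ 429.37264651 -239.83903952   69.02257918] [ 479.93078302 -189.96021297   77.96697622]
lamp [449.29836894 267.97815091 102.27895614] [428.81024147 248.01777224  95.13790737] [469.36141302 288.47126312 110.03535918]
150 hole 455.688330078125 -216.38059997558594 (240.61007690429688, 315.2148132324219) 72.39881896972656
170 hole 455.4346618652344 -215.91436767578125 (240.97540283203125, 346.1705322265625) 75.0441665649414
190 hole 455.3425659179687 -215.83588256835938 (281.238525390625, 349.1726989746094) 69.18492889404297
```

Request:
drive_tool([
  {"xyz": [20, -1.3, 2.8], "roll": 0},
  {"xyz": [40, -1.3, 2.8], "roll": 0},
  {"xyz": [55, -1.3, 2.8], "roll": 0},
  {"xyz": [61, -1.3, 2.8], "roll": 0},
  {"xyz": [61, -1.3, 2.8], "roll": 0},
  {"xyz": [61, -1.3, 2.8], "roll": 0},
  {"xyz": [61, -1.3, 2.8], "roll": 0},
])

```text
time: 9.85
position: [458.4, -217.4, 120.1]
tool_rot: [0.693, -0.144, 0.692, 0.144]
wrist_force: [0.6, -0.1, 0.2]
finger_gap: 43.1
```

```bash
python3 fing.py 8
python3 - <<'E'
from plan import *
plan([])
s=load('side8.pkl'); im=s["pixels"][:,:,::-1]
u,v=map(int,proj(s,(456,-216,90))); print(u-28,v-35); cv2.imwrite('pics/g8.png',cv2.resize(im[v-35:v+25,u-28:u+28],None,fx=10,fy=10,interpolation=cv2.INTER_CUBIC))
E
```

```text
9.85 [ 458.4 -217.4  120.1] [ 0.6 -0.1  0.2] 43.1
146 1 [ 482. -197.  154.] [ 482. -197.  154.]
154 5 [ 482. -201.  155.] [ 486. -192.  161.]
162 2 [ 482. -198.  165.] [ 486. -197.  166.]
170 10 [ 423. -226.  170.] [ 490. -192.  178.]
178 17 [ 419. -232.  179.] [ 490. -192.  186.]
186 29 [ 412. -231.  186.] [ 504. -183.  194.]
from [ 458.4 -217.4  120.1] 23.49 toolaxes check 0.0018
[]
299 136
```

View pics/g8.png

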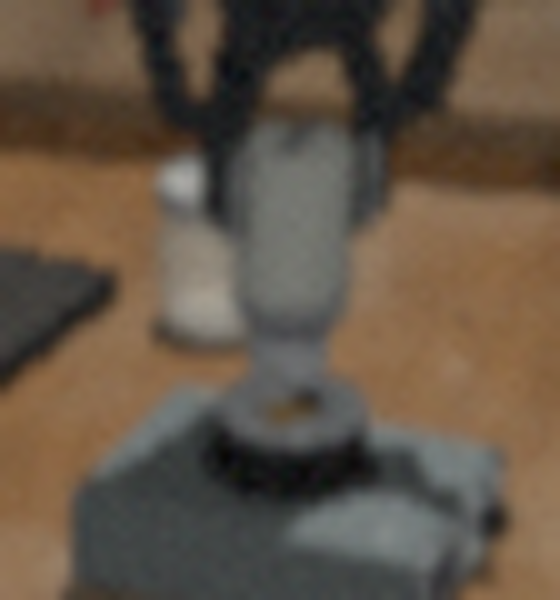

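Run:
```python
from h import *
s=load('side8.pkl')
def crop(p): 
    u,v=proj(s,p); return (round((u-299+.5)*10-.5),round((v-136+.5)*10-.5))
print('mouth',crop((456,-216,73)))
for z in (170,177.9,185,190): print(z,crop((457,-217,z)))
for z in (80,85,90): print(z,crop((457,-217,z)),'front',crop((457,-202,z)))
P=cloud(s)
# lamp pts
q=[]
for v in range(150,178,2): print(v,P[v,325:332].mean(0).round(1))
```

```text
mouth (291, 397)
170 (299, 159)
177.9 (300, 139)
185 (301, 121)
190 (301, 108)
80 (289, 379) front (284, 396)
85 (290, 367) front (285, 384)
90 (290, 355) front (285, 372)
150 [ 458.4 -213.1  177.1]
152 [ 456.7 -198.8  175. ]
154 [ 456.  -196.   168.3]
156 [ 455.9 -197.7  159.7]
158 [ 455.5 -196.8  152.1]
160 [ 455.  -195.4  144.8]
162 [ 455.  -198.5  135.4]
164 [ 454.6 -198.1  127.6]
166 [ 454.3 -198.5  119.3]
168 [432.3  12.4 206.1]
170 [432.1   6.8 196.6]
172 [ 454.1 -206.    91.4]
174 [ 453.7 -206.5   82.9]
176 [ 456.  -232.9   62.1]
```

Run:
```python
from h import *
from rig import viewer, readout
from scipy.optimize import least_squares
S=[viewer.read_camera('side') for _ in range(4)]
o=readout.observe(); print(o['time'],o['position'])
pickle.dump(dict(S[-1]),open('side9.pkl','wb'))
P=np.concatenate([cloud(s).reshape(-1,3) for s in S])
def fit(q,r):
    f=lambda p: np.hypot(q[:,0]-p[0],q[:,1]-p[1])-r
    return least_squares(f,[q[:,0].mean(),q[:,1].mean()-10],loss='soft_l1',f_scale=1.).x
px=np.concatenate([s["pixels"].reshape(-1,3) for s in S]).astype(int).min(-1)
k=(np.hypot(P[:,0]-457,P[:,1]+217)<27)&(P[:,2]>125)&(P[:,2]<168)&(px>75); q=P[k]; print('lamp cyl',len(q),fit(q,22))
for z0,z1 in((125,140),(140,155),(155,168)):
  w=q[(q[:,2]>z0)&(q[:,2]<z1)]; print(z0,len(w),fit(w,22),np.percentile(w[:,0],[2,98]))
k=(np.hypot(P[:,0]-456,P[:,1]+216)<34)&(P[:,2]>50)&(P[:,2]<66)&(P[:,1]>-212); q=P[k]; print('sock side',len(q),fit(q,28.5),np.percentile(q[:,0],[2,98]))
k=(np.hypot(P[:,0]-456,P[:,1]+216)<36)&(P[:,2]>70)&(P[:,2]<77); q=P[k]; print('lip',len(q),np.percentile(q,[2,50,98],axis=0).round(1))
k=(np.hypot(P[:,0]-456,P[:,1]+216)<100)&(P[:,2]>38)&(P[:,2]<52); print(cv2.minAreaRect(P[k][:,:2].astype(np.float32)))
k=(np.hypot(P[:,0]-456,P[:,1]+216)<100)&(P[:,2]>15)&(P[:,2]<35);q=P[k]; print(len(q))
for z in (0,45): pass
```

```text
10.1 [ 457.93570259 -217.18019458  119.51837276]
lamp cyl 450 [ 457.39210059 -217.0452449 ]
125 153 [ 456.8896535 -217.1248811] [436.8581193  474.72973635]
140 161 [ 457.55075725 -217.0723657 ] [431.32650158 474.44276622]
155 136 [ 457.98179855 -216.9347064 ] [438.17199952 474.78449133]
sock side 197 [ 455.22022863 -215.96522728] [429.15471404 479.36156506]
lip 114 [[ 426.9 -234.9   70.2]
 [ 448.3 -204.2   71.4]
 [ 480.8 -185.1   73.9]]
((453.37860107421875, -210.2166748046875), (118.1285171508789, 143.60585021972656), 75.66464233398438)
842
```

Request:
drive_tool([
  {"xyz": [3, 1.5, -1], "roll": 0},
  {"xyz": [7, 1.5, -1], "roll": 0},
  {"xyz": [11, 1.5, -1], "roll": 0},
  {"xyz": [12, 1.5, -1], "roll": 0},
  {"xyz": [12, 1.5, -1], "roll": 0},
  {"xyz": [12, 1.5, -1], "roll": 0},
])

```text
time: 10.7
position: [456.1, -216.0, 106.9]
tool_rot: [0.692, -0.144, 0.692, 0.144]
wrist_force: [0.6, -0.4, -0.7]
finger_gap: 42.8
```

Request:
drive_tool([
  {"xyz": [2, 0, 0], "roll": 0},
  {"xyz": [4, 0, 0], "roll": 0},
  {"xyz": [4, 0, 0], "roll": 0},
  {"xyz": [4, 0, 0], "roll": 0},
])

```text
time: 11.1
position: [456.5, -216.2, 103.4]
tool_rot: [0.693, -0.144, 0.692, 0.144]
wrist_force: [0.1, 0.3, 1.3]
finger_gap: 42.9
```

```bash
python3 fing.py 10
python3 - <<'E'
from plan import *
from rig import viewer
plan([])
s=load('side10.pkl'); im=s["pixels"][:,:,::-1]
u,v=map(int,proj(s,(456,-216,90))); cv2.imwrite('pics/g10.png',cv2.resize(im[v-35:v+25,u-28:u+28],None,fx=10,fy=10,interpolation=cv2.INTER_CUBIC))
E
```

```text
11.1 [ 456.5 -216.2  103.4] [0.1 0.3 1.3] 42.9
129 1 [ 482. -202.  136.] [ 482. -202.  136.]
137 2 [ 481. -196.  142.] [ 484. -190.  144.]
145 5 [ 481. -201.  146.] [ 486. -195.  152.]
153 5 [ 425. -221.  154.] [ 485. -190.  161.]
161 14 [ 415. -234.  162.] [ 486. -189.  168.]
169 31 [ 407. -242.  170.] [ 492. -187.  177.]
from [ 456.5 -216.2  103.4] 23.5 toolaxes check 0.0008
[]
```

View pics/g10.png

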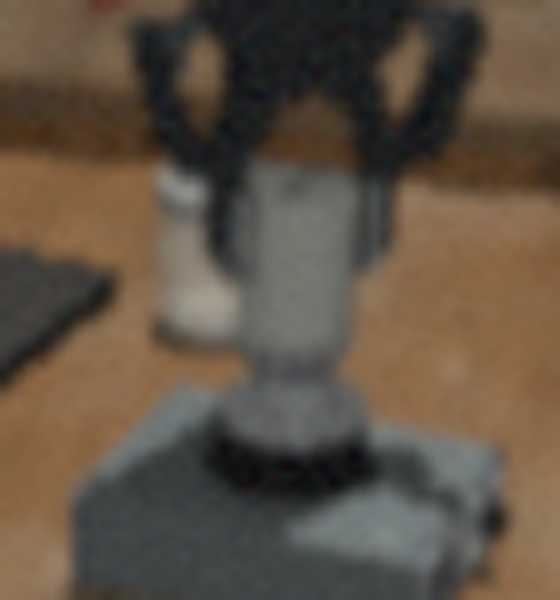

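Request:
drive_tool([
  {"xyz": [1, 0, 0], "roll": 0},
  {"xyz": [2, 0, 0], "roll": 0},
  {"xyz": [3, 0, 0], "roll": 0},
  {"xyz": [3, 0, 0], "roll": 0},
])

```text
time: 11.55
position: [456.5, -216.1, 100.1]
tool_rot: [0.693, -0.144, 0.692, 0.144]
wrist_force: [0.7, -1.2, 2.6]
finger_gap: 42.9
```

Request:
drive_tool([
  {"xyz": [1, 0, 0], "roll": 0},
  {"xyz": [2, 0, 0], "roll": 0},
  {"xyz": [3, 0, 0], "roll": 0},
  {"xyz": [4, 0, 0], "roll": 0},
  {"xyz": [4, 0, 0], "roll": 0},
  {"xyz": [4, 0, 0], "roll": 0},
])

```text
time: 12.15
position: [456.4, -216.1, 96.2]
tool_rot: [0.693, -0.144, 0.692, 0.144]
wrist_force: [1.6, -0.2, 4.2]
finger_gap: 42.7
```

```bash
python3 -c "
from rig import readout
o=readout.observe();print(o['position'],o['wrist_force'],o['wrist_torque'])"; python3 fing.py 11;python3 - <<'E'
from h import *
s=load('side11.pkl'); im=s["pixels"][:,:,::-1]
u,v=map(int,proj(s,(456,-216,90))); cv2.imwrite('pics/g11.png',cv2.resize(im[v-35:v+25,u-28:u+28],None,fx=10,fy=10,interpolation=cv2.INTER_CUBIC))
E
```

```text
[ 456.43662285 -216.10752712   96.15958119] [ 1.5831033  -0.21277382  4.22708615] [-0.07399351 -0.39097281  0.02438156]
12.15 [ 456.4 -216.1   96.2] [ 1.6 -0.2  4.2] 42.7
130 3 [ 480. -196.  132.] [ 485. -193.  135.]
138 5 [ 480. -198.  138.] [ 485. -190.  146.]
146 6 [ 425. -222.  146.] [ 485. -193.  153.]
154 15 [ 424. -237.  154.] [ 490. -188.  162.]
162 32 [ 404. -242.  163.] [ 496. -185.  170.]
```

View pics/g11.png

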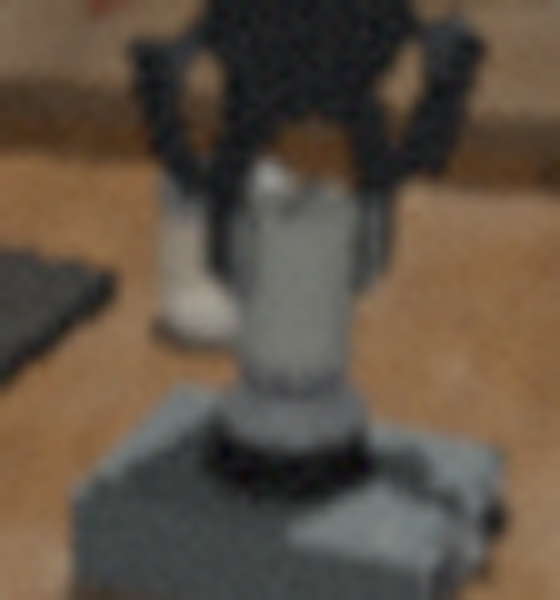

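Request:
drive_tool([
  {"xyz": [1, 0, 0], "roll": 0},
  {"xyz": [2, 0, 0], "roll": 0},
  {"xyz": [2.5, 0, 0], "roll": 0},
  {"xyz": [2.5, 0, 0], "roll": 0},
  {"xyz": [2.5, 0, 0], "roll": 0},
])

```text
time: 12.7
position: [456.4, -216.1, 93.6]
tool_rot: [0.692, -0.144, 0.692, 0.144]
wrist_force: [2.3, -1.1, 4.9]
finger_gap: 43.0
```

Request:
drive_tool([
  {"xyz": [0, 0, 0], "roll": 4},
  {"xyz": [0, 0, 0], "roll": 8},
  {"xyz": [0, 0, 0], "roll": 12},
  {"xyz": [0, 0, 0], "roll": 16},
  {"xyz": [0, 0, 0], "roll": 20},
  {"xyz": [0, 0, 0], "roll": 24},
  {"xyz": [0, 0, 0], "roll": 24},
  {"xyz": [0, 0, 0], "roll": 24},
])

```text
time: 13.5
position: [455.7, -215.9, 93.3]
tool_rot: [0.707, 0.003, 0.707, -0.002]
wrist_force: [1.2, -0.0, 5.0]
finger_gap: 42.8
```

```bash
python3 -c "
from rig import readout
o=readout.observe();print(o['position'],o['wrist_force'],o['wrist_torque'],o['tau'])"
```

```text
[ 455.67688365 -215.85594306   93.32958936] [ 1.20397182 -0.02903345  5.03129977] [-0.04639337 -0.25361024  0.13756334] [-1.74170150e-01 -3.26979268e+01 -2.96888798e+01  9.06643661e-03
  3.28100044e-01  1.62123162e-01]
```

Request:
drive_tool([
  {"xyz": [0, 0, 0], "roll": 5},
  {"xyz": [0, 0, 0], "roll": 10},
  {"xyz": [0, 0, 0], "roll": 15},
  {"xyz": [0, 0, 0], "roll": 20},
  {"xyz": [0, 0, 0], "roll": 25},
  {"xyz": [0, 0, 0], "roll": 30},
  {"xyz": [0, 0, 0], "roll": 35},
  {"xyz": [0, 0, 0], "roll": 40},
  {"xyz": [0, 0, 0], "roll": 45},
  {"xyz": [0, 0, 0], "roll": 50},
  {"xyz": [0, 0, 0], "roll": 54},
  {"xyz": [0, 0, 0], "roll": 54},
])

```text
time: 14.7
position: [455.7, -215.8, 93.3]
tool_rot: [0.629, 0.323, 0.629, -0.323]
wrist_force: [0.2, 0.1, 5.0]
finger_gap: 43.0
```

```bash
python3 -c "
from rig import readout
from plan import *
o=readout.observe();print(o['position'],o['wrist_force'],o['wrist_torque'],o['joint_positions']);plan([])"
```

```text
[ 455.72373557 -215.8163919    93.30233998] [0.17826518 0.13232402 4.98633518] [-0.02612374 -0.17125066  0.26425714] [-4.91569182e-01  4.87344450e-02  2.08194941e+00 -1.80100483e-04
  1.01177255e+00  4.58396799e-01]
from [ 455.7 -215.8   93.3] -54.42 toolaxes check 0.0008
[]
```

Request:
drive_tool([
  {"xyz": [0, 0, 0], "roll": 4},
  {"xyz": [0, 0, 0], "roll": 8},
  {"xyz": [0, 0, 0], "roll": 12},
  {"xyz": [0, 0, 0], "roll": 16},
  {"xyz": [0, 0, 0], "roll": 16},
])

```text
time: 15.2
position: [455.8, -215.8, 93.3]
tool_rot: [0.578, 0.407, 0.578, -0.408]
wrist_force: [0.6, -0.5, 4.8]
finger_gap: 42.7
```

```bash
python3 -c "
from rig import readout
from plan import *
o=readout.observe();print(o['position'],o['wrist_force'],o['wrist_torque'],o['joint_positions']);plan([])"
```

```text
[ 455.76043188 -215.80291414   93.30921612] [ 0.5549168  -0.49676235  4.78166327] [ 0.02868566 -0.12417486  0.29077192] [-4.91591286e-01  4.87448238e-02  2.08192410e+00 -5.08126004e-05
  1.01174501e+00  7.36643777e-01]
from [ 455.8 -215.8   93.3] -70.37 toolaxes check 0.0007
[]
```

Request:
drive_tool([
  {"xyz": [0, 0, 0], "roll": 3},
  {"xyz": [0, 0, 0], "roll": 6},
  {"xyz": [0, 0, 0], "roll": 6},
])

```text
time: 15.5
position: [455.8, -215.8, 93.3]
tool_rot: [0.556, 0.437, 0.556, -0.437]
wrist_force: [0.4, -0.3, 5.2]
finger_gap: 43.1
```

```bash
python3 -c "
from rig import readout
o=readout.observe();print(o['position'],o['wrist_force'],o['wrist_torque'],o['joint_positions'][5])"
```

```text
[ 455.77707007 -215.78471695   93.28629185] [ 0.44599996 -0.33264557  5.1662435 ] [ 0.04070768 -0.13956475  0.28183717] 0.8406826728342929
```

Request:
drive_tool([
  {"xyz": [0, 0, 0], "roll": 3},
  {"xyz": [0, 0, 0], "roll": 6},
  {"xyz": [0, 0, 0], "roll": 6},
])

```text
time: 15.8
position: [455.2, -215.9, 93.3]
tool_rot: [0.532, 0.464, 0.533, -0.465]
wrist_force: [0.0, -0.7, 4.9]
finger_gap: 42.5
```

```bash
python3 -c "
from rig import readout
o=readout.observe();print(o['position'],o['wrist_force'],o['wrist_torque'],o['joint_positions'][5])"
```

```text
[ 455.21825317 -215.92282748   93.28384057] [ 0.04214348 -0.74859362  4.87141887] [-0.06333038  0.15328214  1.1447644 ] 0.9439006081901932
```

Request:
drive_tool([
  {"xyz": [0, 0, 0], "roll": -1},
  {"xyz": [0, 0, 0], "roll": -1},
  {"xyz": [0, 0, 0], "roll": -1},
  {"xyz": [0, 0, 0], "roll": -1},
  {"xyz": [0, 0, 0], "roll": -1},
])

```text
time: 16.3
position: [455.2, -215.9, 93.3]
tool_rot: [0.537, 0.46, 0.537, -0.461]
wrist_force: [-1.3, 0.4, 5.8]
finger_gap: 43.0
```

```bash
python3 -c "
from rig import readout
o=readout.observe();print(o['position'],o['wrist_force'],o['wrist_torque'],o['joint_positions'][5],o['qd'].round(4))"; python3 fing.py 12;python3 - <<'E'
from h import *
from rig import viewer
s=load('side12.pkl'); im=s["pixels"][:,:,::-1]
u,v=map(int,proj(s,(456,-216,90))); cv2.imwrite('pics/g12.png',cv2.resize(im[v-35:v+25,u-28:u+28],None,fx=10,fy=10,interpolation=cv2.INTER_CUBIC))
d=viewer.read_camera('top'); cv2.imwrite('pics/top12.png',d["pixels"][:,:,::-1])
E
```

```text
[ 455.24996714 -215.93404716   93.29362908] [-1.29260076  0.43177773  5.8360046 ] [-0.01384672  0.16928504  0.88361496] 0.9258621891723943 [ 0.0015 -0.0016  0.0007  0.001  -0.     -0.0011]
16.3 [ 455.2 -215.9   93.3] [-1.3  0.4  5.8] 43.0
63 7 [ 433. -198.   64.] [ 470. -182.   65.]
119 2 [ 449. -184.  126.] [ 453. -183.  126.]
127 5 [ 445. -189.  128.] [ 453. -179.  134.]
135 5 [ 445. -186.  136.] [ 453. -178.  140.]
143 9 [ 446. -225.  144.] [ 453. -177.  150.]
151 3 [ 446. -218.  151.] [ 458. -178.  152.]
159 10 [ 441. -172.  160.] [ 456. -157.  167.]
```

View pics/g12.png

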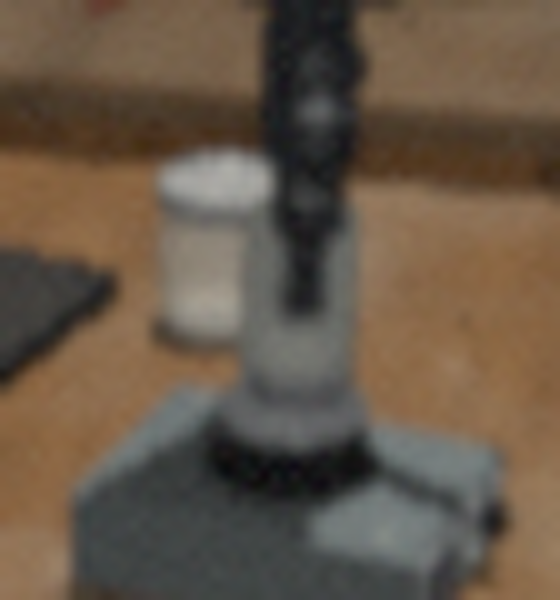

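View pics/top12.png

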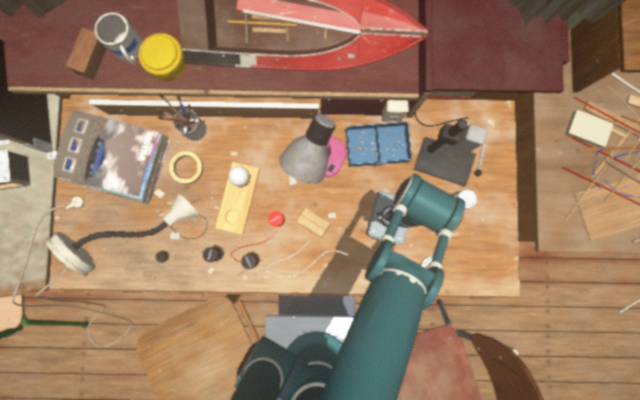

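```bash
python3 -c "
from rig import readout,bot
print(bot.job_done()); o=readout.observe();print(o['time'],o['position'],o['wrist_force'],o['wrist_torque'],o['finger_gap'])"
```

```text
the job is handed in; nothing more can be done
None
the job is handed in; nothing more can be done
```

The tube lamp is in the tester, pushed in and turned clockwise to the stop, with the gripper still holding it. I handed the job in at about 16.4 s of the 48 s allowed; it reports no verdict.

**How it went:** I centred the lamp between the fingers with a first light grip across it, gripped it and lifted it from the rack. I carried it round in front of the desk lamp, lowered it with its lugs in the slots and twisted it.

**Last checks:**
- **Depth:** the lamp's foot was about 17.7 mm below the mouth, inside the 17 to 18.5 mm range. I worked that out from the height at which the lamp was gripped. The upward push of about 5 to 6 N fits a nearly compressed plunger.
- **Twist:** the resisting moment rose from 0.14 to about 0.29 N m over the turn, then jumped to 1.1 N m after about 106 degrees at the wrist. That fits a quarter turn plus the play in the grooves. I backed off 1 degree and it held at 0.88 N m.
- **Grip:** the finger opening was about 43 mm, on a 44 mm lamp, and the arm was at rest.
- **Surroundings:** in the last top picture the round lamp, tape roll and sanding block look where they started. The arm partly hides the jar there, but the side view shows it standing.

**What disagreed:**
- The cameras showed the open fingertips about 25 mm higher than the stated gripper dimensions imply. I relied on the pictures and the gripped lamp's height instead.
- The two cameras differed by about 1 mm on the socket's position, so I aimed between them. The lamp went in without noticeable side force.
- I had no direct reading of the plunger or the ring, so the depth and twist results come from position and force.

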